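Hold the reference slide flush on the fluorometer's sloped face

TASK

Do the fluorometer's daily check: take the green reference slide out of its case by the handle, tilt it to the slope of the reading face and press it gently flush on the black sprung seal, lengthways up the slope and centred over the dark window, so that no light gets in. Hold it still there for the reading of two seconds and finish still gripping it and pressing it flush: do not let go or put it down. Do not force the clamped head out of its tilt, and leave the other slides and everything else on the bench where they are.

Things in the scene. Friction and masses are not known exactly. Their poses are not given: they have to be found in the camera images.
- green_slide: green reference slide, the one to hold on the reading face: black holder 84 x 34 x 6 mm with green top panel; in its middle an upright green handle, 34 mm lengthways, 12 mm thick across, from 6 to 38 mm above the underside. About 60 g, in a pocket of the case. Origin: centre of the underside; x lengthways, y across (through the handle's 12 mm), z up. Its two ends are alike.
- orange_slide: orange reference slide, stays in the case: black holder 84 x 34 x 6 mm with orange top panel; in its middle an upright orange handle, 34 mm lengthways, 12 mm thick across, from 6 to 38 mm above the underside. About 60 g, in a pocket of the case. Origin: centre of the underside; x lengthways, y across (through the handle's 12 mm), z up. Its two ends are alike.
- red_slide: red reference slide, stays in the case: black holder 84 x 34 x 6 mm with red top panel; in its middle an upright red handle, 34 mm lengthways, 12 mm thick across, from 6 to 38 mm above the underside. About 60 g, in a pocket of the case. Origin: centre of the underside; x lengthways, y across (through the handle's 12 mm), z up. Its two ends are alike.
- case: black slide case, open and fixed. Grey insert 112 x 246 mm, 14 mm high, three 5 mm deep pockets 72 mm apart along y, slides lengthways along x in any order; a lying slide's underside is 9 mm, its handle's top 47 mm above the bench; rim 18 mm high; the empty lid, 22 mm high, lies open on the +x side up to 180 mm from the origin. Origin: under the insert's middle, at bench height.
- reader: surface fluorometer, white, fixed: base 225 x 175 x 46 mm with display and blue keys in front (its -x), grey yoke 160 mm wide (clamp knob on its +y side reaches 102 mm out) carrying the white tilting head, 130 x 126 mm. Origin: on the bench under the head's tilt axis, which runs along y 105 mm above the bench.
- window (a point): middle of the dark reading window (46 x 19 mm, long side up the slope), level with the top of the flat black seal frame round it (104 x 56 mm, lengthways up the slope, 5 mm proud of the head). The frame is sprung: pressed, it gives straight in by up to 3 mm, 2.5 N per mm, 7 to 9 N at its stop. x points up the slope, y across it, z straight out of the face, 35 mm from the tilt axis.
- head (a joint): tilt of the reading face from level, rad, rising away from the reader's front; clamped at about 0.17 to 0.42, different each time, must not be shifted.
- dust_cap: the window's black rubber dust cap, 30 x 62 x 18 mm, lying in front of the reader; origin under its middle. Leave alone.
- plate: blue plate of white-capped tubes, 127 x 85 x 20 mm; origin under its middle. Leave alone.
- tube_box: blue tube box with clear lid, 137 x 137 x 54 mm; origin under its middle. Leave alone.
- pipette: white pipette lying along its x, 270 mm long, 30 mm high; origin under its middle. Leave alone.
- cleaner: small white bottle with blue cap, 38 mm across, 105 mm tall; origin under its middle. Leave alone.
- marker: black and blue marker pen lying along its x, 135 mm long, 17 mm thick; origin under its middle. Leave alone.
Mind the look-alikes: they are no part of the job. What is shaped like the green_slide but purple or yellow is not meant.

How it is judged:
On the way, in this order (a step that is already met when the one before it is completed fails the run):
1. the green slide is gripped and lifted clear of the case (z of green_slide in the frame of case above 0.04 m and contact force between green_slide and the fingers above 2 N and contact force between green_slide and case below 0.1 N and contact force between green_slide and head below 0.1 N), for 0.2 s.
2. the green slide is held still and flush on the seal over the window for one and a half seconds (angle between the z axis of green_slide and the z axis of window, either way round below 0.03 rad and angle between the x axis of green_slide and the x axis of window, either way round below 0.1 rad and z of green_slide in the frame of window between -0.006 and 0.002 m and x of green_slide in the frame of window between -0.015 and 0.015 m and y of green_slide in the frame of window between -0.006 and 0.006 m and contact force between green_slide and head between 1.5 and 35 N and contact force between green_slide and the fingers above 2 N and linear speed of green_slide below 0.02 m/s), for 1.5 s.
At the end, for the whole second after the job is handed in: Green slide still gripped, at rest, pressed on the seal with 1.5 to 35 N, within 0.03 rad of parallel, 2 mm above to 6 mm below the free seal top, lengthways within 0.1 rad, centred within 15 mm along and 6 mm across the slope; head tilt unchanged (3 mm), no bystander moved over 20 mm (all of step 2 and distance of each of orange_slide, red_slide, dust_cap, plate, tube_box, pipette, cleaner, marker from where it was at the start of the episode below 0.02 m and distance of window from where it was at the start of the episode below 0.003 m); the arm keeps its last pose, push and grip.
It fails at once if the slide is rammed onto the head with more than 45 N (contact force between green_slide and head above 45 N).
It fails at once if the clamped head is forced from its tilt (distance of window from where it was at the start of the episode above 0.004 m).
It fails at once if another slide is disturbed (distance of any of orange_slide, red_slide from where it was at the start of the episode above 0.02 m).
It fails at once if something else on the bench is knocked away (distance of any of dust_cap, plate, tube_box, pipette, cleaner, marker from where it was at the start of the episode above 0.03 m).
It also fails if it takes over 45 s, if anything falls off the work surface, if the arm or the gripper's body presses on something with over 40 N, if the wrist force passes 120 N, or if a joint passes its speed limit or range.

ROBOT

A 6-joint arm with a two-finger parallel gripper is mounted at the origin on the work surface. World frame = base frame: x ahead of the robot, y to its left, z up, the work surface at z = 0. Lengths are in m, angles in rad, forces in N, time in s.
With the tool pointing down it reaches from about 0.4 to 0.825 m from the base axis. Payload 7 kg.
Tool frame: the origin (TCP) lies at the very end of the fingers, on their centre line; the grasp point (between the pads) lies tcp_to_grasp behind it (tcp_to_grasp is the distance from the TCP to the grasp point, in m); z points along the fingers, y is the direction in which the jaws open and shut (so a half turn about z gives the same grasp; the last joint's range is limited). The gripper opens to 88 mm and grips with 3 to 60 N. Pads are 19 mm wide; open, the fingers measure 130 mm over their backs; the gripper's body (78 mm by 193 mm) begins 47 mm behind the grasp point.
Start: joints at [-1.04, 0.359, 0.012, 0, -1.224, -0.288], TCP at [0.162, -0.655, 0.227] pointing down, gripper open.
Joint ranges: [-3.07, 3.07], [-1.43, 2.12], [-1.02, 1.25], [-3.03, 1.67], [-3.05, -0], [-3.03, 3.03]. Speed limits (rad/s): [2.39, 2.39, 3.01, 3.14, 3.14, 3.14].

INTERFACE

Orientations are given as a 3x3 rotation matrix whose columns are the frame's x, y, z axes.
In Python, from plant import * gives the robot as it stands.
- The arm moves only by the tool step_arm, never from a script. Its argument "motion" is a list of rows, each a list of 3 entries, a list of its own where there are three numbers: the shift along the tool's x, y, z in cm, then the turn, a rotation vector about the tool's x, y, z in degrees, then the finger opening in cm, from 0 to 8.76. In form: [[[tx, ty, tz], [rx, ry, rz], claw], ...]. A call has 1 to 8 rows; each row shifts and turns the commanded pose from where the row before left it, along the tool's axes as they then stand; what a row does not reach is not made up. A row lasts 1/8 s, in which the tool goes at most 62.5 mm and 10.7 degrees, less where a joint would pass 70% of its speed; a pose out of reach is approached as far as the arm can. A call is refused whole if a number of a shift passes 6.25 or a number of a turn 10.7, either way. A call with a gripper value outside its range is refused whole. The fingers move at their own pace and stop on an object; "force" is the grip in N (left out, the last holds). Time passes only in rows, so rows that do not move let the fingers close. It gives the time, the measured TCP pose, the force and the opening at its end, in the units of the state.
- get_state(): the state, without advancing time (a new reading comes with each control period).
- capture(name): name is "side" or "top"; returns the picture (420x560x3 uint8, blue, green, red); there is no depth.
- camera_params(name): a dict with "vertical_fov" (degrees; the focal length in pixels is half the picture's height over the tangent of half this angle, whatever the lens; pixels are square), "cx", "cy" (the principal point, pixels), "position" and "orientation" of the camera in the world. Camera axes: x right, y down, z forward; pixel columns grow to the right and rows downward; lengths in m; the calibration is good to about 2 mm. A picture is of the moment at which its call begins. camera_params takes no time and is no camera call.
- sign_off(): hands the job in, once; it reports no verdict.
The state is a dict: "clock": time; "qpos": joint angles; "dq": joint speeds; "effort": joint torques, N m; "eef_pos": TCP position; "tcp_rot": TCP orientation; "force": force on the tool from outside, world axes, zero at the start; "wrist_torque": the same for the moment, N m; "grip_width": opening from 0.0 (shut) to 1.0 (fully open).
Only numpy, scipy, OpenCV 4.12 (cv2) and the standard library are available. Lean on these libraries where they do the work, as an engineer would, in place of code of your own. Each camera call takes 0.05 s, during which the arm holds its last target.

## Working session

There is one attempt and no reset: what is moved stays moved. The work goes in short steps, Python scripts to look and compute and a tool call to move; the robot and the scene stay as the last step left them, time stands still between calls to the robot, and variables do not carry over. Pictures are saved under pics/ and viewed, and the job is handed in when it is done.

Besides the shell and the picture viewer there is one more tool, called after ">>>" as a command line: name --argument value ..., lists and objects as JSON in quotes. step_arm: Moves the arm, as the interface text tells. Its arguments: {"type":"object","properties":{"motion":{"type":"array"},"force":{"type":"number"}},"required":["motion"]}

```bash
mkdir -p pics; ls; python3 - <<'E'
from plant import *
import cv2
for n in ("side","top"):
    cv2.imwrite(f"pics/{n}0.png",capture(n)); print(n,camera_params(n))
print(get_state())
E
```

```text
pics
side {'vertical_fov': 45.179774760929135, 'cx': 278.48518516399173, 'cy': 210.4856967974078, 'position': array([0.31315013, 1.22940083, 1.02783434]), 'orientation': array([[-0.97967724, -0.12129193,  0.15975223],
       [-0.20056623,  0.5828996 , -0.78740158],
       [ 0.00238595, -0.80344031, -0.59538053]])}
top {'vertical_fov': 50.37821525319798, 'cx': 276.20278728032986, 'cy': 212.0580274017476, 'position': array([0.27572711, 0.00836281, 1.78589448]), 'orientation': array([[-0.00577639, -0.98545812,  0.1698203 ],
       [-0.99996528,  0.00671234,  0.00493781],
       [-0.0060059 , -0.16978588, -0.98546267]])}
{'clock': 0.1, 'qpos': array([-1.03991300e+00,  3.59343437e-01,  1.11418265e-02, -3.01760257e-04,
       -1.22409996e+00, -2.88122685e-01]), 'dq': array([-4.35167340e-05, -2.38754454e-03,  1.39861894e-03,  2.72616252e-03,
        2.57071569e-04,  2.79451685e-04]), 'effort': array([-8.45794330e-04, -5.84164345e+01,  2.93750310e+01,  7.01543301e+00,
        1.01907947e-02, -8.08079176e-05]), 'eef_pos': array([ 0.16213733, -0.65478288,  0.22569561]), 'tcp_rot': array([[-9.70702717e-01, -2.40283099e-01, -5.17346477e-04],
       [-2.40283605e-01,  9.70701659e-01,  1.44173700e-03],
       [ 1.55764051e-04,  1.52380790e-03, -9.99998827e-01]]), 'force': array([ 0.32828321, -0.68223878,  1.02326644]), 'wrist_torque': array([0.01933254, 0.03993225, 0.02728737]), 'grip_width': 1.0003459470735356}
```

View pics/side0.png

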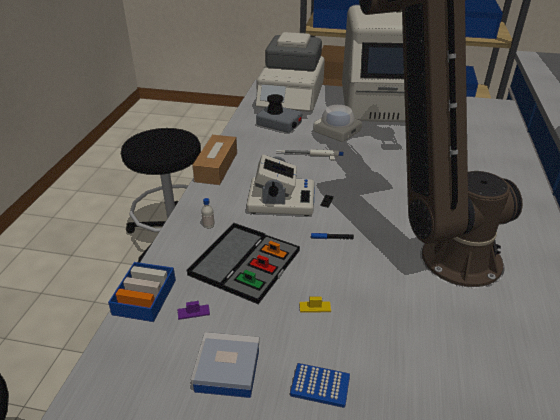

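View pics/top0.png

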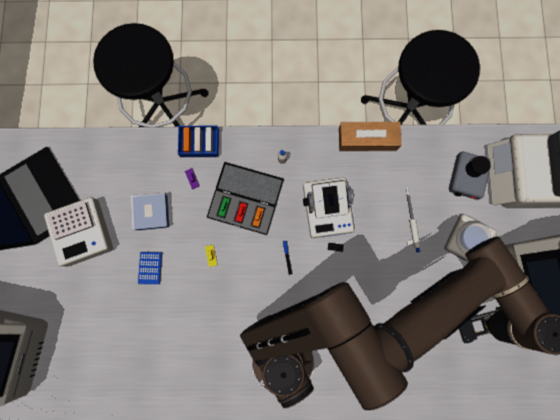

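The side view shows the green slide at about (250,280) in the case and the reader at (280,190). The top view shows green at (223,207) and the reader at (329,207). I'll enlarge both.

```bash
python3 - <<'E'
import cv2
a=cv2.imread("pics/top0.png"); s=cv2.imread("pics/side0.png")
def crop(im,x,y,w,h,k,n):
    cv2.imwrite(n,cv2.resize(im[y:y+h,x:x+w],None,fx=k,fy=k,interpolation=cv2.INTER_CUBIC))
crop(a,200,155,95,70,8,"pics/t_case.png")
crop(a,295,170,70,70,8,"pics/t_read.png")
crop(s,185,220,120,85,6,"pics/s_case.png")
crop(s,240,145,90,75,8,"pics/s_read.png")
E
```

```text
(no output)
```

View pics/t_case.png

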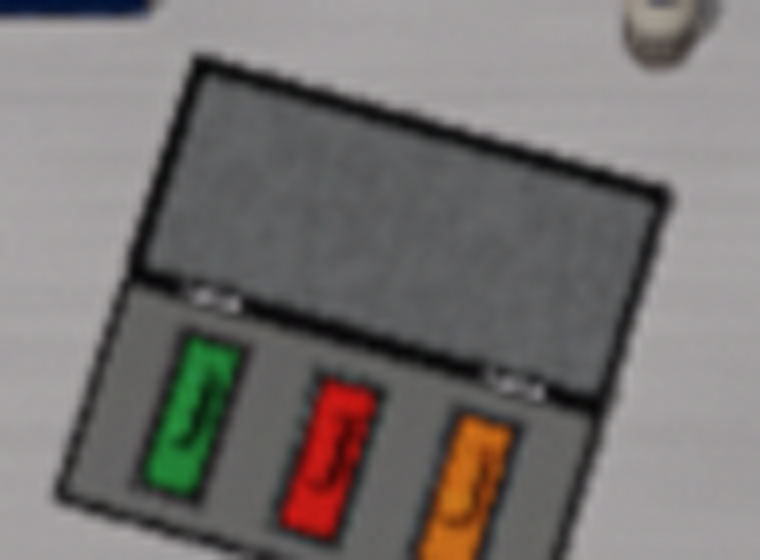

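View pics/t_read.png

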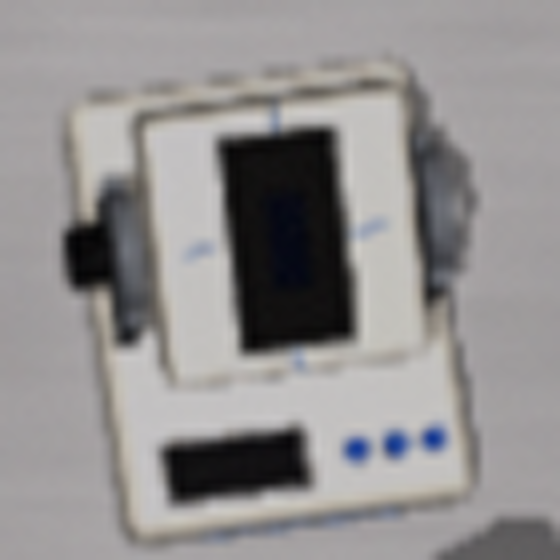

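View pics/s_case.png

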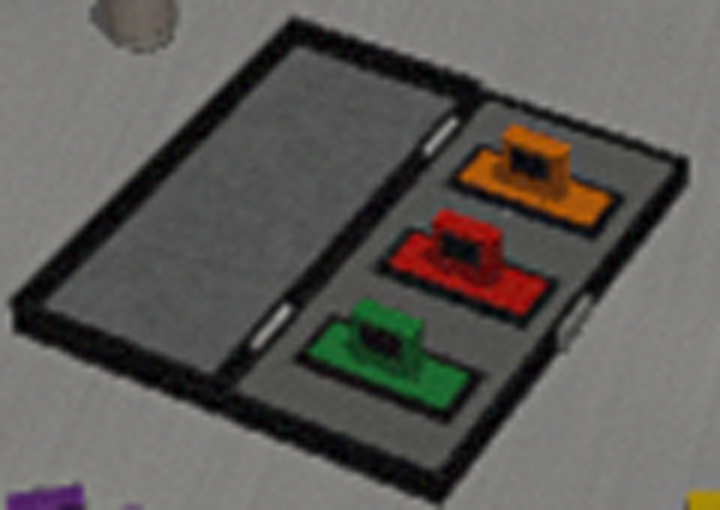

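View pics/s_read.png

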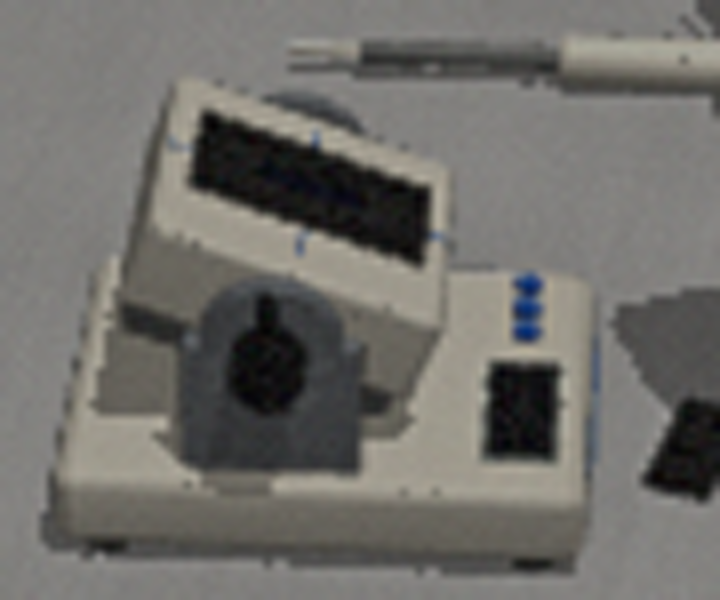

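```bash
cat > h.py <<'E'
import numpy as np
from plant import *
from scipy.optimize import least_squares
from scipy.spatial.transform import Rotation as R
C={n:camera_params(n) for n in("side","top")}
def proj(n,P):
    c=C[n]; p=(np.atleast_2d(P)-c["position"])@c["orientation"]
    f=210/np.tan(np.radians(c["vertical_fov"])/2)
    return p[:,:2]/p[:,2:]*f+[c["cx"],c["cy"]]
def uncrop(p,x,y,k): return (np.asarray(p,float)+.5)/k-.5+[x,y]
E
cat > fit.py <<'E'
from h import *
tc=lambda p:uncrop(p,200,155,8); tr=lambda p:uncrop(p,295,170,8)
sc=lambda p:uncrop(p,185,220,6); sr=lambda p:uncrop(p,240,145,8)
# case
def cp(q,P): return np.asarray(P)@R.from_euler("z",q[2]).as_matrix().T+[q[0],q[1],0]
def resc(q,full=False):
    t=q[3]; Y=.123+t; X=.056+t
    T=[([.18,Y,.022],(200,55)),([.18,-Y,.022],(672,190)),([-X,Y,.018],(58,497)),([0,.072,.015],(193,417)),([0,0,.015],(328,458))]
    S=[([.18,Y,.022],(15,305)),([.18,-Y,.022],(293,18)),([-X,Y,.018],(440,475)),([-X,-Y,.018],(688,162)),([0,.072,.015],(391,366)),([0,0,.015],(466,275)),([0,-.072,.015],(538,188))]
    r=[proj("top",cp(q,[a])[0])[0]-tc(b) for a,b in T]+[proj("side",cp(q,[a])[0])[0]-sc(b) for a,b in S]
    return np.array(r) if full else np.ravel(r)
s=least_squares(resc,[.5,.1,-.25,.004],loss="soft_l1"); print("case",s.x); print(resc(s.x,1).round(2).tolist())
def rp(q,P):
    M=R.from_euler("z",q[2]).as_matrix()@R.from_euler("y",-q[3]).as_matrix()
    return M@np.array(P)+[q[0],q[1],.105]
def resr(q,full=False):
    a,b=.052,.028
    cs=[(a,b),(a,-b),(-a,-b),(-a,b)]
    T=[(220,140),(335,130),(355,340),(243,352)]
    S=[(190,185),(203,110),(435,188),(420,265)]
    hc=[(.065,.063),(.065,-.063),(-.065,-.063),(-.065,.063)]
    HT=[(138,115),(408,88),(428,352),(172,385)]
    HS=[(155,232),(180,80),(452,165),(440,330)]
    r=[]
    for i in range(4):
        r+=[proj("top",rp(q,[*cs[i],.035]))[0]-tr(T[i]),proj("side",rp(q,[*cs[i],.035]))[0]-sr(S[i]),
          proj("top",rp(q,[*hc[i],.030]))[0]-tr(HT[i]),proj("side",rp(q,[*hc[i],.030]))[0]-sr(HS[i])]
    return np.array(r) if full else np.ravel(r)
s=least_squares(resr,[.5,-.2,.1,.3],loss="soft_l1"); print("reader",s.x, np.sqrt(np.diag(np.linalg.inv(s.jac.T@s.jac)))*.5); print(resr(s.x,1).round(2).tolist()); print("window",rp(s.x,[0,0,.035]))
E
python3 fit.py
```

```text
case [ 0.5784546   0.16250955 -0.29801455  0.00212345]
[[-0.5, 0.96], [-0.86, 1.15], [-0.84, 0.94], [-0.58, 1.16], [-0.44, 1.09], [-0.52, -2.06], [0.0, -0.67], [-0.5, -0.33], [-0.36, -0.69], [-0.42, -0.71], [-0.19, -0.67], [-0.31, -0.31]]
reader [ 0.61535906 -0.18561176  0.1281528   0.36848433] [0.00078496 0.00069463 0.00995888 0.01703336]
[[-0.56, 0.73], [-0.69, -1.67], [-0.13, 1.48], [-1.67, -2.07], [-0.11, 0.0], [-0.68, -0.96], [-0.58, 0.43], [-0.86, -2.56], [0.14, 0.79], [-1.22, -0.07], [0.22, 1.13], [0.09, -0.08], [-0.5, 1.25], [-0.2, -0.83], [-0.58, 1.41], [-0.17, -0.66]]
window [ 0.60285537 -0.18722298  0.1376506 ]
```

```bash
python3 - <<'E'
import cv2,numpy as np
g=cv2.cvtColor(cv2.imread("pics/top0.png"),cv2.COLOR_BGR2GRAY).astype(float)
for x in list(range(45,340,20))+list(range(405,480,15)):
    col=g[115:140,x:x+5].mean(1); d=np.abs(np.diff(col)); i=d.argmax(); w=d[max(0,i-2):i+3]
    print(x,round(115+.5+max(0,i-2)+(w*np.arange(len(w))).sum()/w.sum(),2),round(d.max()),end=" | ")
E
```

```text
45 127.23 18 | 65 127.04 17 | 85 126.73 6 | 105 126.21 9 | 125 126.25 12 | 145 122.43 36 | 165 116.38 31 | 185 125.58 61 | 205 126.02 56 | 225 125.12 10 | 245 125.17 14 | 265 125.3 19 | 285 125.27 17 | 305 125.16 15 | 325 124.73 14 | 405 116.37 27 | 420 124.3 62 | 435 119.27 32 | 450 123.9 14 | 465 123.34 11 |
```

```bash
cat > fit2.py <<'E'
from fit import *
C0={n:dict(C[n]) for n in C}
def setc(d):
    for i,n in enumerate(("side","top")):
        C[n]=dict(C0[n]); C[n]["position"]=C0[n]["position"]+d[i*5:i*5+3]/1000
        C[n]["cx"]=C0[n]["cx"]+d[i*5+3]; C[n]["cy"]=C0[n]["cy"]+d[i*5+4]
def f(q):
    setc(q[8:]); 
    pr=q[8:]/np.array([1.5,1.5,1.5,.7,.7]*2)
    a=resc(q[:4])/.5; b=resr(q[4:8])/.5
    sl=lambda v:np.sign(v)*np.sqrt(2*(np.sqrt(1+v*v)-1))
    return np.r_[sl(a),sl(b),pr]
q0=np.r_[.578,.1625,-.298,.002,.615,-.186,.128,.368,np.zeros(10)]
s=least_squares(f,q0); cov=np.linalg.inv(s.jac.T@s.jac); sd=np.sqrt(np.diag(cov))
if __name__=="__main__":
    print("----");print(s.x[:8].round(4));print(sd[:8].round(4));print(s.x[8:].round(2))
    setc(s.x[8:]);print(resc(s.x[:4],1).round(2).tolist());print(resr(s.x[4:8],1).round(2).tolist())
    print("win",rp(s.x[4:8],[0,0,.035]),"green",cp(s.x[:4],[[0,.072,.009]]))
E
python3 fit2.py
```

```text
case [ 0.5784546   0.16250955 -0.29801455  0.00212345]
[[-0.5, 0.96], [-0.86, 1.15], [-0.84, 0.94], [-0.58, 1.16], [-0.44, 1.09], [-0.52, -2.06], [0.0, -0.67], [-0.5, -0.33], [-0.36, -0.69], [-0.42, -0.71], [-0.19, -0.67], [-0.31, -0.31]]
reader [ 0.61535906 -0.18561176  0.1281528   0.36848433] [0.00078496 0.00069463 0.00995888 0.01703336]
[[-0.56, 0.73], [-0.69, -1.67], [-0.13, 1.48], [-1.67, -2.07], [-0.11, 0.0], [-0.68, -0.96], [-0.58, 0.43], [-0.86, -2.56], [0.14, 0.79], [-1.22, -0.07], [0.22, 1.13], [0.09, -0.08], [-0.5, 1.25], [-0.2, -0.83], [-0.58, 1.41], [-0.17, -0.66]]
window [ 0.60285537 -0.18722298  0.1376506 ]
----
[ 0.5799  0.1609 -0.2932  0.0023  0.6147 -0.1856  0.1195  0.335 ]
[0.0021 0.0022 0.0041 0.0007 0.0022 0.0024 0.0095 0.0161]
[ 0.73 -0.29  1.03  0.49  0.73 -0.73  0.29  0.06  0.24 -0.58]
[[-0.06, -0.08], [-0.28, -0.15], [-0.13, -0.01], [0.12, 0.12], [0.28, -0.04], [-0.13, -1.14], [0.12, 0.1], [0.11, 0.33], [-0.12, -0.15], [0.05, -0.04], [0.16, -0.03], [-0.07, 0.32]]
[[-0.27, -0.3], [-0.36, -0.33], [0.18, 0.41], [-1.42, -0.63], [0.18, -0.89], [-0.2, 0.37], [-0.27, -0.36], [-0.29, -1.13], [0.37, 0.06], [-0.4, 0.57], [0.47, 0.56], [1.07, 0.5], [-0.3, 0.4], [0.47, -0.19], [-0.41, 0.56], [0.51, -0.08]]
win [ 0.60322878 -0.18694891  0.1380542 ] green [[0.60075841 0.22979726 0.009     ]]
```

>>> step_arm --motion '[[[0, 0, 0], [0, 0, 10.2], 8.76], [[0, 0, 0], [0, 0, 10.2], 8.76], [[0, 0, 0], [0, 0, 10.2], 8.76]]'

```text
clock: 0.48
eef_pos: [0.1622, -0.6549, 0.226]
tcp_rot: [[-0.956, 0.293, -0.0], [0.293, 0.956, 0.001], [0.001, 0.001, -1.0]]
force: [-0.1, -0.6, 0.7]
grip_width: 1.0
```

```bash
cat > go.py <<'E'
from h import *
def delta(pos,Rt):
    s=get_state(); M=s["tcp_rot"]; d=M.T@(np.array(pos)-s["eef_pos"])*100
    r=np.degrees(R.from_matrix(M.T@Rt).as_rotvec())
    print("t",s["clock"],"pos",s["eef_pos"].round(4),"F",s["force"].round(2),"w",round(s["grip_width"],3),"q",s["qpos"].round(3)); print("d cm",d.round(2),"rot",r.round(2))
def down(yaw,flip=1): # tool y along slide y at given yaw
    y=flip*np.array([-np.sin(yaw),np.cos(yaw),0]); z=np.array([0,0,-1.]); return np.c_[np.cross(y,z),y,z]
E
python3 - <<'E'
from go import *
delta([.601,.230,.2],down(-.293))
E
```

```text
t 0.475 pos [ 0.1622 -0.6549  0.226 ] F [-0.13 -0.61  0.66] w 1.0 q [-1.04   0.359  0.011 -0.    -1.224 -0.828]
d cm [-16.04  97.46   2.67] rot [ 0.05 -0.04 -0.24]
```

>>> step_arm --motion '[[[-0.9, 5.7, 0], [0, 0, 0], 8.76], [[-0.9, 5.7, 0], [0, 0, 0], 8.76], [[-0.9, 5.7, 0], [0, 0, 0], 8.76], [[-0.9, 5.7, 0], [0, 0, 0], 8.76], [[-0.9, 5.7, 0], [0, 0, 0], 8.76], [[-0.9, 5.7, 0], [0, 0, 0], 8.76], [[-0.9, 5.7, 0], [0, 0, 0], 8.76], [[-0.9, 5.7, 0], [0, 0, 0], 8.76]]'

```text
clock: 1.48
eef_pos: [0.3625, -0.2373, 0.2266]
tcp_rot: [[-0.958, 0.287, 0.0], [0.287, 0.958, 0.0], [-0.0, 0.0, -1.0]]
force: [2.7, -0.2, -0.8]
grip_width: 1.003
```

>>> step_arm --motion '[[[-0.9, 5.7, 0], [0, 0, 0], 8.76], [[-0.9, 5.7, 0], [0, 0, 0], 8.76], [[-0.9, 5.7, 0], [0, 0, 0], 8.76], [[-0.9, 5.7, 0], [0, 0, 0], 8.76], [[-0.9, 5.7, 0], [0, 0, 0], 8.76], [[-0.9, 5.7, 0], [0, 0, 0], 8.76], [[-0.9, 5.7, 0], [0, 0, 0], 8.76], [[-0.9, 5.7, 0], [0, 0, 0], 8.76]]'

```text
clock: 2.48
eef_pos: [0.5624, 0.1789, 0.2263]
tcp_rot: [[-0.958, 0.287, -0.0], [0.287, 0.958, -0.0], [0.0, -0.0, -1.0]]
force: [1.1, -0.9, 0.3]
grip_width: 0.999
```

```bash
python3 - <<'E'
from go import *
delta([.601,.230,.15],down(-.293))
E
```

```text
t 2.475 pos [0.5624 0.1789 0.2263] F [ 1.08 -0.88  0.25] w 0.999 q [ 0.639  0.221 -0.181 -0.    -1.169 -2.501]
d cm [-2.23  6.    7.63] rot [-0.02 -0.02  0.12]
```

>>> step_arm --motion '[[[-1.1, 3, 2], [0, 0, 0], 8.76], [[-1.1, 3, 2], [0, 0, 0], 8.76], [[0, 0, 4], [0, 0, 0], 8.76], [[0, 0, 3], [0, 0, 0], 8.76], [[0, 0, 0], [0, 0, 0], 8.76]]'

```text
clock: 3.1
eef_pos: [0.5987, 0.2272, 0.1137]
tcp_rot: [[-0.958, 0.287, -0.005], [0.287, 0.958, -0.003], [0.004, -0.004, -1.0]]
force: [0.3, -0.2, 0.4]
grip_width: 0.997
```

```bash
python3 - <<'E'
from go import *
import cv2
a=capture("top"); s=capture("side")
cv2.imwrite("pics/t1.png",cv2.resize(a[155:225,190:285],None,fx=8,fy=8,interpolation=cv2.INTER_CUBIC))
cv2.imwrite("pics/s1.png",cv2.resize(s[205:305,185:305],None,fx=6,fy=6,interpolation=cv2.INTER_CUBIC))
delta([.601,.230,.05],down(-.293))
E
```

```text
t 3.2 pos [0.6008 0.2283 0.1173] F [0.84 0.26 0.12] w 0.998 q [ 6.660e-01  3.910e-01 -2.040e-01  1.000e-03 -9.760e-01 -2.529e+00]
d cm [0.04 0.17 6.73] rot [-0.01  0.03  0.12]
```

View pics/t1.png

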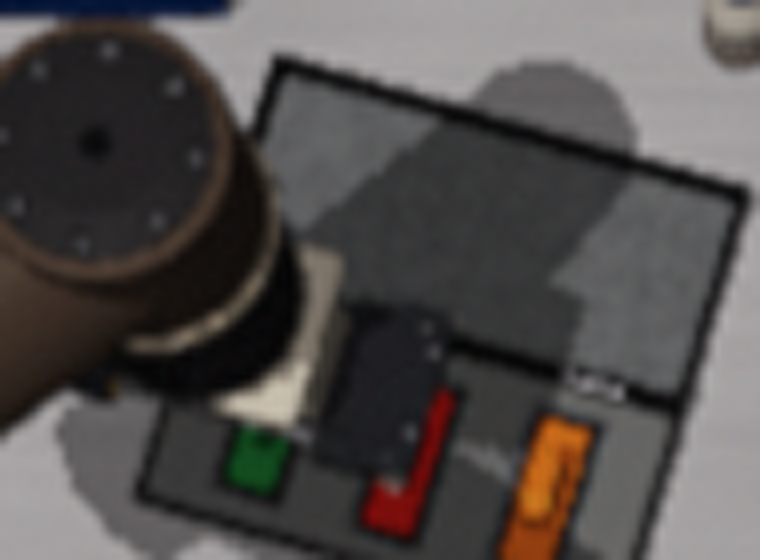

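View pics/s1.png

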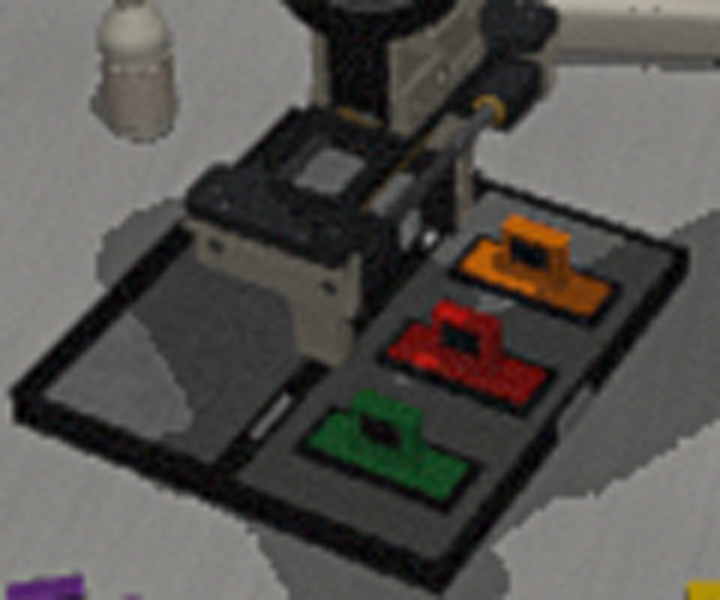

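```bash
python3 - <<'E'
from go import *
s=get_state();M=s["tcp_rot"];p=s["eef_pos"]
for w in(.044,.065):
  for x in(-.0095,.0095):
    P=p+M@[x,w,0]; q=proj("side",P)[0]; print(w,x,((q-[185,205]+.5)*6-.5).round(1))
E
```

```text
0.044 -0.0095 [311.  335.1]
0.044 0.0095 [347.4 348.9]
0.065 -0.0095 [285.6 363.4]
0.065 0.0095 [322.3 377.5]
```

>>> step_arm --motion '[[[0, 0.2, 2], [0, 0, 0.1], 4], [[0, 0, 2], [0, 0, 0], 4], [[0, 0, 0], [0, 0, 0], 4], [[0, 0, 0], [0, 0, 0], 4], [[0, 0, 0], [0, 0, 0], 4]]' --force 20

```text
clock: 3.82
eef_pos: [0.6017, 0.2306, 0.0781]
tcp_rot: [[-0.957, 0.289, 0.002], [0.289, 0.957, 0.001], [-0.002, 0.002, -1.0]]
force: [0.0, 0.6, 0.5]
grip_width: 0.499
```

```bash
python3 - <<'E'
from go import *
import cv2, plant
print([ (n,getattr(plant,n)) for n in dir(plant) if not n.startswith("_") and not callable(getattr(plant,n))])
s=capture("side");a=capture("top")
cv2.imwrite("pics/t2.png",cv2.resize(a[155:225,190:285],None,fx=8,fy=8,interpolation=cv2.INTER_CUBIC))
cv2.imwrite("pics/s2.png",cv2.resize(s[225:300,215:285],None,fx=8,fy=8,interpolation=cv2.INTER_CUBIC))
delta([.601,.230,.018],down(-.293))
E
```

```text
[('tcp_to_grasp', 0.0188)]
t 3.925 pos [0.6014 0.2304 0.0776] F [ 0.78  0.38 -0.29] w 0.467 q [ 0.668  0.432 -0.242  0.    -0.895 -2.532]
d cm [ 0.03 -0.05  5.96] rot [0.07 0.05 0.  ]
```

View pics/s2.png

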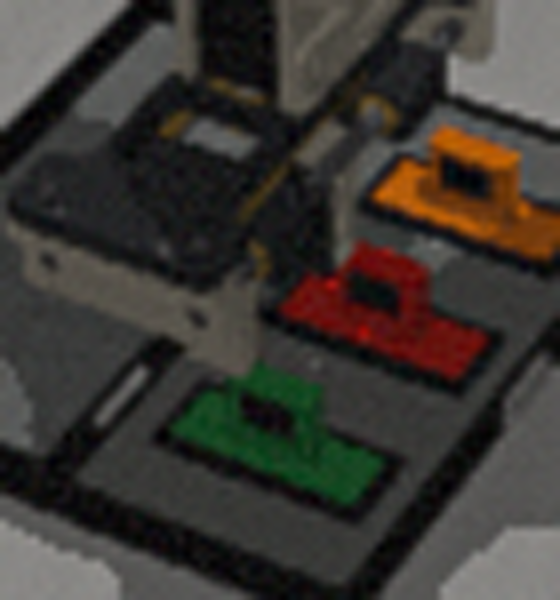

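View pics/t2.png

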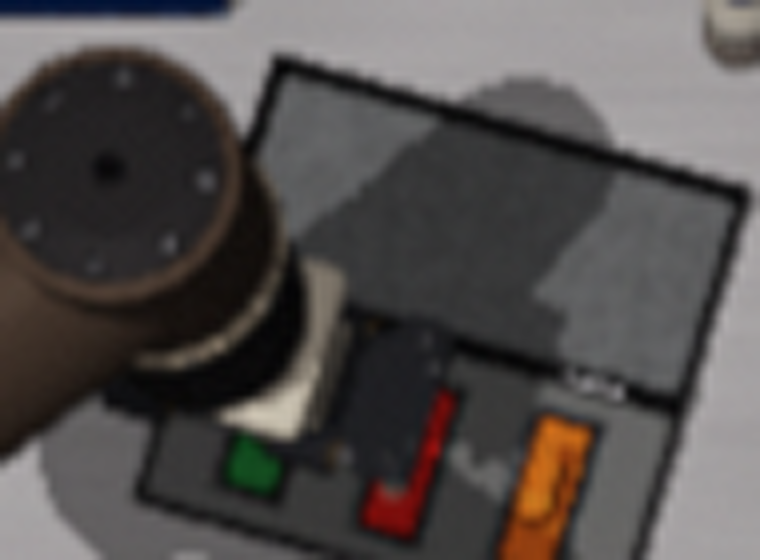

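```bash
python3 - <<'E'
from go import *
s=get_state();M=s["tcp_rot"];p=s["eef_pos"]; C["side"]["cx"]+=.49;C["side"]["cy"]+=.73; C["side"]["position"]=C["side"]["position"]+np.array([.73,-.29,1.03])/1e3
f=lambda P:((proj("side",P)[0]-[215,225]+.5)*8-.5).round(1)
for w in(-.02,.02,.028):
  for x in(-.0095,.0095):
    print(w,x,f(p+M@[x,w,0]))
G=np.array([.6008,.2298,0]);D=down(-.293)
for x in(-.017,.017):
  for y in(-.006,.006): print("handle",x,y,f(G+[0,0,.047]+D@[x,y,0]))
E
```

```text
-0.02 -0.0095 [280.1 275.5]
-0.02 0.0095 [326.8 293. ]
0.02 -0.0095 [220.1 344.1]
0.02 0.0095 [267.4 362.3]
0.028 -0.0095 [207.8 358.1]
0.028 0.0095 [255.2 376.5]
handle -0.017 -0.006 [246.3 355.8]
handle -0.017 0.006 [228.5 376.5]
handle 0.017 -0.006 [329.3 387.7]
handle 0.017 0.006 [311.8 408.7]
```

>>> step_arm --motion '[[[0, 0, 2], [0, 0, 0], 4], [[0, 0, 2], [0, 0, 0], 4], [[0, 0, 1.2], [0, 0, 0], 4], [[0, 0, 0.6], [0, 0, 0], 4], [[0, 0, 0], [0, 0, 0], 4]]'

```text
clock: 4.55
eef_pos: [0.601, 0.2301, 0.0185]
tcp_rot: [[-0.957, 0.289, -0.0], [0.289, 0.957, -0.0], [0.0, -0.0, -1.0]]
force: [-0.5, 1.2, 0.1]
grip_width: 0.455
```

>>> step_arm --motion '[[[0, 0, 0], [0, 0, 0], 0], [[0, 0, 0], [0, 0, 0], 0], [[0, 0, 0], [0, 0, 0], 0], [[0, 0, 0], [0, 0, 0], 0], [[0, 0, 0], [0, 0, 0], 0], [[0, 0, 0], [0, 0, 0], 0]]' --force 20

```text
clock: 5.3
eef_pos: [0.6015, 0.2307, 0.019]
tcp_rot: [[-0.957, 0.288, 0.001], [0.288, 0.957, 0.001], [-0.001, 0.001, -1.0]]
force: [0.5, 2.5, 3.1]
grip_width: 0.142
```

Gripped at about 12.5 mm opening, which matches the handle. Now lifting.

>>> step_arm --motion '[[[0, 0, -0.5], [0, 0, 0], 0], [[0, 0, -1.5], [0, 0, 0], 0], [[0, 0, -3], [0, 0, 0], 0], [[0, 0, -4], [0, 0, 0], 0], [[0, 0, -5], [0, 0, 0], 0], [[0, 0, -5], [0, 0, 0], 0], [[0, 0, -3], [0, 0, 0], 0], [[0, 0, 0], [0, 0, 0], 0]]'

```text
clock: 6.3
eef_pos: [0.6016, 0.2299, 0.2423]
tcp_rot: [[-0.957, 0.289, 0.004], [0.289, 0.957, 0.002], [-0.003, 0.003, -1.0]]
force: [0.9, 0.1, -0.8]
grip_width: 0.132
```

```bash
python3 - <<'E'
from go import *
import cv2
s=capture("side");a=capture("top")
cv2.imwrite("pics/s3.png",cv2.resize(s[150:300,180:330],None,fx=4,fy=4,interpolation=cv2.INTER_CUBIC))
cv2.imwrite("pics/s3r.png",cv2.resize(s[145:220,240:330],None,fx=8,fy=8,interpolation=cv2.INTER_CUBIC))
cv2.imwrite("pics/t3r.png",cv2.resize(a[170:240,295:365],None,fx=8,fy=8,interpolation=cv2.INTER_CUBIC))
delta([.603,-.187,.25],down(.12))
E
```

```text
t 6.4 pos [0.6002 0.2294 0.2386] F [-0.88 -0.31 -0.72] w 0.134 q [ 0.668  0.299 -0.046 -0.    -1.226 -2.532]
d cm [-12.32 -39.78  -1.14] rot [-1.00e-02 -5.00e-02 -2.37e+01]
```

View pics/s3.png

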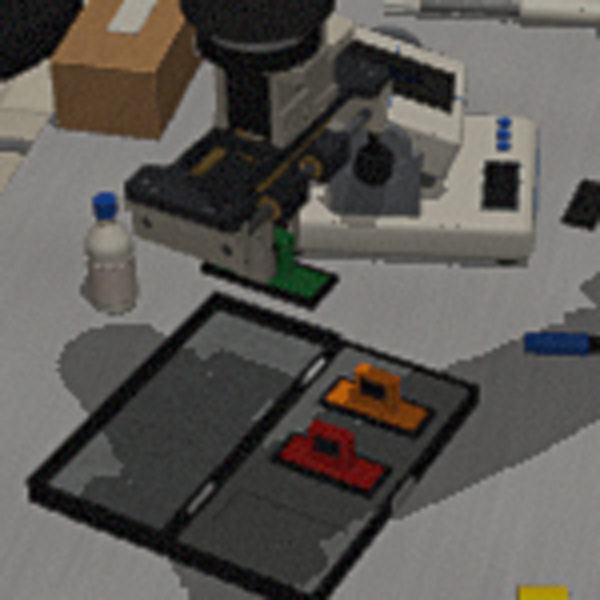

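View pics/s3r.png

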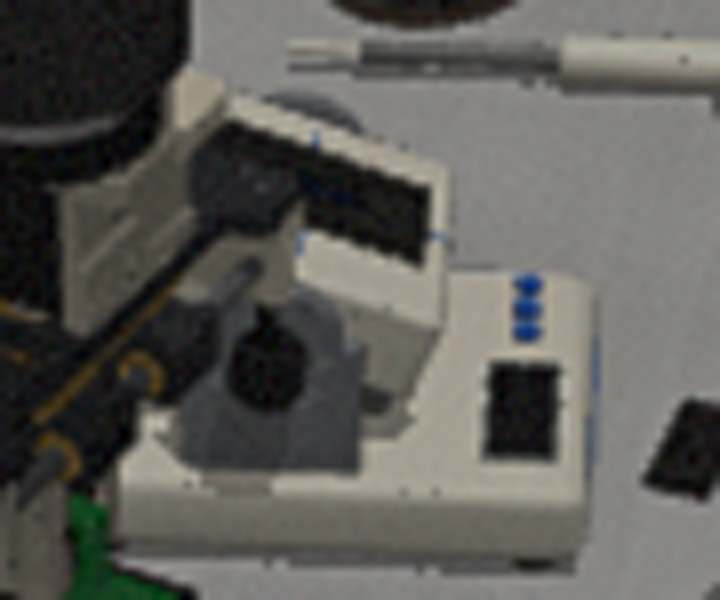

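View pics/t3r.png

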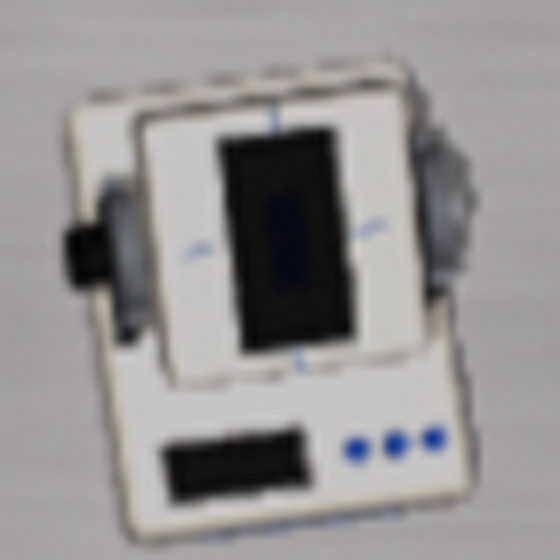

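```bash
cat > fit3.py <<'E'
import io,contextlib
with contextlib.redirect_stdout(io.StringIO()):
    from fit2 import *
import cv2
from scipy.ndimage import map_coordinates
off=s.x[8:].copy(); setc(off)
I={n:cv2.cvtColor(cv2.imread(f"pics/{n}0.png"),cv2.COLOR_BGR2GRAY).astype(float) for n in("side","top")}
a,b=.052,.028
B=[[sx*a,sy*b,z] for sx in(1,-1) for sy in(1,-1) for z in(.030,.035)]
def hull(n,q):
    P=proj(n,np.array([rp(q,v) for v in B])).astype(np.float32)
    return cv2.convexHull(P)[:,0]
q=s.x[4:8].copy()
def edges(n,q):
    H=hull(n,q); out=[];c=H.mean(0)
    for i in range(len(H)):
        p0,p1=H[i],H[(i+1)%len(H)]; L=np.linalg.norm(p1-p0)
        if L<5: continue
        t=(p1-p0)/L; nn=np.array([t[1],-t[0]]); nn*=np.sign(nn@((p0+p1)/2-c))
        for u in np.arange(2,L-2,.7):
            d=np.arange(-3.5,3.6,.1); pt=p0+t*u+d[:,None]*nn
            v=map_coordinates(I[n],[pt[:,1],pt[:,0]],order=1)
            lo=np.min(v[:20]);hi=np.max(v[-35:]);
            k=np.where(v>(lo+hi)/2)[0]
            if len(k) and hi-lo>60: out.append((p0+t*u+nn*d[k[0]],nn))
    return out
def sd_(n,q,pts):
    H=hull(n,q).reshape(-1,1,2)
    return [cv2.pointPolygonTest(H,(float(p[0]),float(p[1])),True) for p,_ in pts]
for it in range(4):
    setc(off); E={n:edges(n,q) for n in I}
    def f3(v):
        setc(v[4:]); r=np.r_[sd_("side",v[:4],E["side"]),sd_("top",v[:4],E["top"])]
        return np.r_[r/.5,(v[4:]-s.x[8:])/np.array([.7,.7,.7,.4,.4]*2)]
    z=least_squares(f3,np.r_[q,off],loss="soft_l1",diff_step=1e-4); q=z.x[:4];off=z.x[4:]
    print(q.round(4),len(E["side"]),len(E["top"]),"rms",np.std(f3(z.x)[:-10]*.5).round(3))
cov=np.sqrt(np.diag(np.linalg.inv(z.jac.T@z.jac)));print(cov[:4].round(4),off.round(2))
print("win",rp(q,[0,0,.035]))
E
python3 fit3.py
```

```text
[ 0.6151 -0.1859  0.1415  0.3551] 92 100 rms 0.122
[ 0.615  -0.1859  0.1419  0.3547] 91 100 rms 0.12
[ 0.615  -0.1859  0.1417  0.3544] 91 100 rms 0.118
[ 0.615  -0.1859  0.1415  0.354 ] 91 100 rms 0.118
[0.0012 0.0008 0.0109 0.0104] [ 0.85 -0.41  0.78  0.62  0.2  -0.78  0.44  0.06  0.05 -0.52]
win [ 0.60298575 -0.18757535  0.13783033]
```

>>> step_arm --motion '[[[0, 0, 0], [0, 0, -8.3], 0], [[0, 0, 0], [0, 0, -8.3], 0], [[0, 0, 0], [0, 0, -8.3], 0]]'

```text
clock: 6.78
eef_pos: [0.6, 0.2293, 0.2367]
tcp_rot: [[-0.989, -0.146, -0.003], [-0.145, 0.989, -0.002], [0.003, -0.002, -1.0]]
force: [-0.8, -0.6, -0.6]
grip_width: 0.131
```

```bash
cat >> go.py <<'E'
W=np.array([.6030,-.1876,.1378]);YAW=.1415;T=.354
def tgt(h,x=0,y=0,yaw=YAW,t=T):
    M=R.from_euler("z",yaw).as_matrix()@R.from_euler("y",-t).as_matrix()
    return W+M@[x,y,h+.010], np.c_[-M[:,0],M[:,1],-M[:,2]]
E
python3 - <<'E'
from go import *
p,M=tgt(.08); print(p)
delta([*p[:2],.2386],down(YAW)); delta(p,M)
E
```

```text
[ 0.57211308 -0.1919999   0.22221942]
t 6.775 pos [0.6    0.2293 0.2367] F [-0.83 -0.6  -0.58] w 0.131 q [ 0.668  0.302 -0.047 -0.    -1.226 -2.093]
d cm [  8.89 -41.28  -0.09] rot [-0.09 -0.2   0.26]
t 6.775 pos [0.6    0.2293 0.2367] F [-0.83 -0.6  -0.58] w 0.131 q [ 0.668  0.302 -0.047 -0.    -1.226 -2.093]
d cm [  8.88 -41.28   1.55] rot [ -0.05 -20.48   0.27]
```

>>> step_arm --motion '[[[0.6, -2.6, 0], [0, 0, 0], 0], [[1.1, -5.1, 0], [0, 0, 0], 0], [[1.1, -5.1, 0], [0, 0, 0], 0], [[1.1, -5.1, 0], [0, 0, 0], 0], [[1.1, -5.1, 0], [0, 0, 0], 0], [[1.1, -5.1, 0], [0, 0, 0], 0], [[1.1, -5.1, 0], [0, 0, 0], 0], [[1.1, -5.1, 0], [0, 0, 0], 0]]'

```text
clock: 7.78
eef_pos: [0.571, -0.1632, 0.2377]
tcp_rot: [[-0.99, -0.139, -0.002], [-0.139, 0.99, 0.0], [0.002, 0.0, -1.0]]
force: [2.4, -0.3, -0.6]
grip_width: 0.131
```

>>> step_arm --motion '[[[0.6, -3, 0], [0, 0, 0], 0], [[0, 0, 0], [0, -5, 0], 0], [[0, 0, 0], [0, -5.2, 0], 0], [[0, 0, 0], [0, -5.1, 0], 0], [[0, 0, 0], [0, -5, 0], 0], [[0, 0, 0], [0, 0, 0], 0]]'

```text
clock: 8.52
eef_pos: [0.5684, -0.1921, 0.2377]
tcp_rot: [[-0.93, -0.138, 0.342], [-0.129, 0.99, 0.049], [-0.345, 0.001, -0.938]]
force: [0.7, 0.1, -0.8]
grip_width: 0.136
```

```bash
python3 - <<'E'
from go import *
import cv2
s=capture("side");a=capture("top")
cv2.imwrite("pics/s4.png",cv2.resize(s[130:230,235:335],None,fx=6,fy=6,interpolation=cv2.INTER_CUBIC))
cv2.imwrite("pics/t4.png",cv2.resize(a[160:240,290:370],None,fx=7,fy=7,interpolation=cv2.INTER_CUBIC))
p,M=tgt(.06);delta(p,M)
E
```

```text
t 8.625 pos [ 0.5703 -0.1919  0.2383] F [ 0.4   0.01 -0.65] w 0.136 q [-0.043  0.057 -0.368 -0.088 -0.801 -1.338]
d cm [ 0.39 -0.03  3.57] rot [-0.02 -0.1  -0.07]
```

View pics/s4.png

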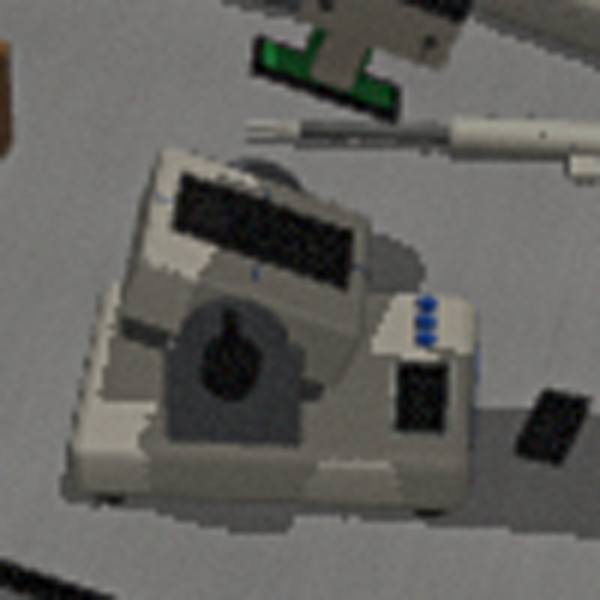

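View pics/t4.png

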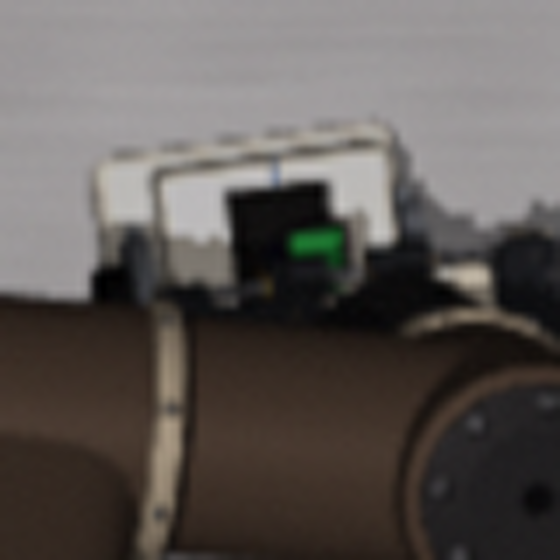

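>>> step_arm --motion '[[[0.2, 0, 2], [0, 0, 0], 0], [[0.2, 0, 2], [0, 0, 0], 0], [[0, 0, 2], [0, 0, 0], 0], [[0, 0, 1.2], [0, 0, 0], 0], [[0, 0, 0.6], [0, 0, 0], 0], [[0, 0, 0], [0, 0, 0], 0], [[0, 0, 0], [0, 0, 0], 0]]'

```text
clock: 9.5
eef_pos: [0.5945, -0.1881, 0.1647]
tcp_rot: [[-0.928, -0.141, 0.344], [-0.132, 0.99, 0.049], [-0.348, -0.0, -0.938]]
force: [0.7, -0.6, -2.0]
grip_width: 0.135
```

```bash
python3 - <<'E'
from go import *
import cv2
s=capture("side");a=capture("top")
cv2.imwrite("pics/s5.png",cv2.resize(s[145:215,245:315],None,fx=8,fy=8,interpolation=cv2.INTER_CUBIC))
cv2.imwrite("pics/t5.png",cv2.resize(a[160:230,295:365],None,fx=8,fy=8,interpolation=cv2.INTER_CUBIC))
p,M=tgt(.0);delta(p,M)
E
```

```text
t 9.6 pos [ 0.5944 -0.1881  0.1648] F [-0.77 -0.21 -1.74] w 0.132 q [-0.034  0.16  -0.428 -0.102 -0.635 -1.324]
d cm [ 0.14 -0.07  1.83] rot [-0.01  0.08  0.01]
```

View pics/s5.png

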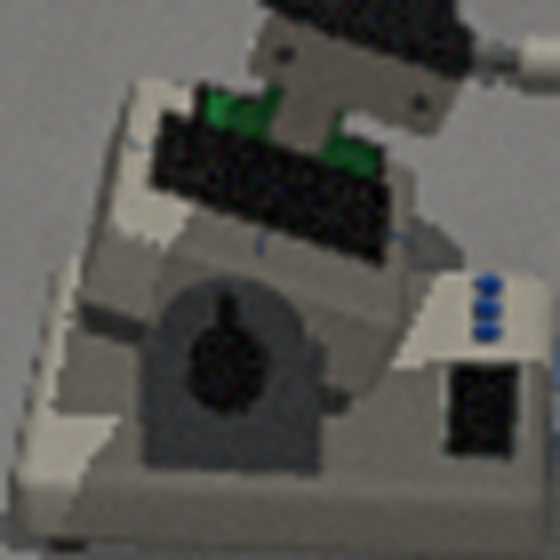

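View pics/t5.png

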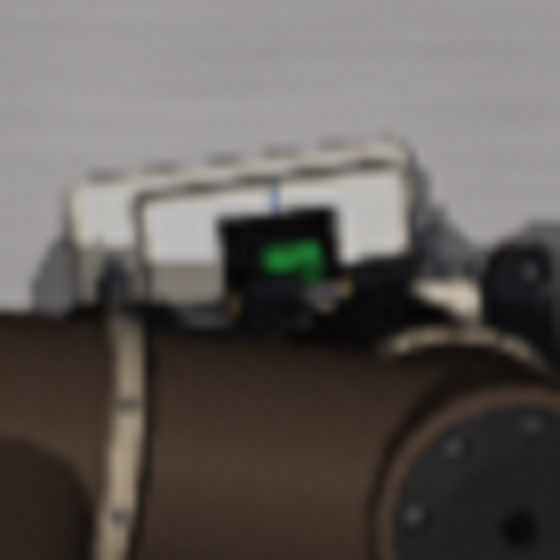

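```bash
cat > chk.py <<'E'
from go import *
off=[0.85,-0.41,0.78,0.62,0.2,-0.78,0.44,0.06,0.05,-0.52]
for i,n in enumerate(("side","top")):
    C[n]=dict(C[n]);C[n]["position"]=C[n]["position"]+np.array(off[i*5:i*5+3])/1000;C[n]["cx"]+=off[i*5+3];C[n]["cy"]+=off[i*5+4]
E
python3 - <<'E'
from chk import *
import cv2
s=get_state();M=s["tcp_rot"];p=s["eef_pos"]; S=np.c_[-M[:,0],M[:,1],-M[:,2]]; o=p-.010*S[:,2]
for n,x0,y0 in(("top",295,160),("side",245,145)):
    im=cv2.imread(f"pics/{n[0]}5.png")
    f=lambda P:((proj(n,P)[0]-[x0,y0]+.5)*8-.5)
    q=lambda a,b,z,o,S,col:cv2.polylines(im,[np.array([f(o+S@[i*a,j*b,z]) for i,j in((1,1),(1,-1),(-1,-1),(-1,1))]).round().astype(int)],True,col,1)
    q(.042,.017,.006,o,S,(255,255,0));q(.042,.017,0,o,S,(255,0,255));
    _,Mt=tgt(0);St=np.c_[-Mt[:,0],Mt[:,1],-Mt[:,2]]
    q(.052,.028,0,W,St,(0,255,255)); cv2.imwrite(f"pics/{n[0]}5o.png",im)
E
```

```text
(no output)
```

View pics/t5o.png

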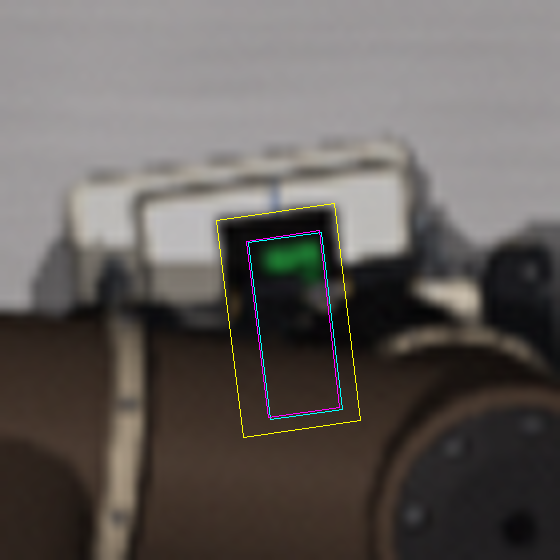

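View pics/s5o.png

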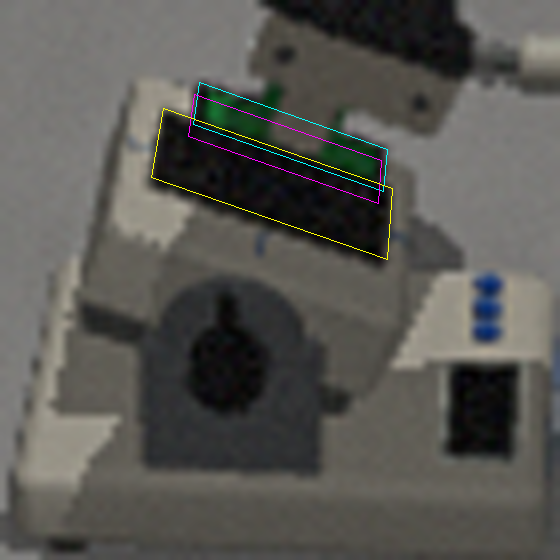

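>>> step_arm --motion '[[[0.1, 0, 0.4], [0, 0, 0], 0], [[0, 0, 0.4], [0, 0, 0], 0], [[0, 0, 0.3], [0, 0, 0], 0], [[0, 0, 0.2], [0, 0, 0], 0], [[0, 0, 0], [0, 0, 0], 0], [[0, 0, 0], [0, 0, 0], 0]]'

```text
clock: 10.35
eef_pos: [0.5978, -0.1875, 0.1515]
tcp_rot: [[-0.928, -0.141, 0.344], [-0.132, 0.99, 0.049], [-0.347, -0.0, -0.938]]
force: [0.2, 1.2, -0.6]
grip_width: 0.136
```

```bash
cat > st.py <<'E'
from go import *
p,M=tgt(.0);delta(p,M);s=get_state();print("Ftool",(s["tcp_rot"].T@s["force"]).round(2),"Ttool",(s["tcp_rot"].T@s["wrist_torque"]).round(3))
E
python3 st.py
```

```text
t 10.35 pos [ 0.5978 -0.1875  0.1515] F [ 0.2   1.23 -0.58] w 0.136 q [-0.032  0.18  -0.436 -0.105 -0.607 -1.321]
d cm [-0.01 -0.08  0.47] rot [-0.    0.02  0.01]
Ftool [-0.15  1.19  0.67] Ttool [0.013 1.311 0.007]
```

>>> step_arm --motion '[[[0, 0, 0.1], [0, 0, 0], 0], [[0, 0, 0.1], [0, 0, 0], 0], [[0, 0, 0], [0, 0, 0], 0], [[0, 0, 0], [0, 0, 0], 0]]'

```text
clock: 10.85
eef_pos: [0.5984, -0.1874, 0.1496]
tcp_rot: [[-0.929, -0.141, 0.343], [-0.132, 0.99, 0.049], [-0.347, 0.0, -0.938]]
force: [0.3, -0.2, -1.0]
grip_width: 0.133
```

```bash
python3 st.py
```

```text
t 10.85 pos [ 0.5984 -0.1874  0.1496] F [ 0.29 -0.2  -0.96] w 0.133 q [-0.032  0.183 -0.437 -0.106 -0.603 -1.32 ]
d cm [-0.02 -0.08  0.26] rot [0.   0.01 0.  ]
Ftool [ 0.09 -0.24  0.99] Ttool [0.091 1.254 0.008]
```

>>> step_arm --motion '[[[0, 0, 0.1], [0, 0, 0], 0], [[0, 0, 0.05], [0, 0, 0], 0], [[0, 0, 0], [0, 0, 0], 0], [[0, 0, 0], [0, 0, 0], 0]]'

```text
clock: 11.35
eef_pos: [0.599, -0.1874, 0.1482]
tcp_rot: [[-0.929, -0.141, 0.343], [-0.132, 0.99, 0.049], [-0.347, 0.0, -0.938]]
force: [0.2, 0.2, -0.7]
grip_width: 0.134
```

```bash
python3 st.py
```

```text
t 11.35 pos [ 0.599  -0.1874  0.1482] F [ 0.18  0.2  -0.67] w 0.134 q [-0.032  0.186 -0.438 -0.106 -0.6   -1.32 ]
d cm [-0.01 -0.08  0.11] rot [0.   0.02 0.  ]
Ftool [0.04 0.17 0.7 ] Ttool [-0.036  1.276  0.005]
```

Free baseline is Ftool z ≈ +0.7 and Ttool y ≈ 1.27. I'll keep approaching in small steps.

>>> step_arm --motion '[[[0, 0, 0.1], [0, 0, 0], 0], [[0, 0, 0], [0, 0, 0], 0], [[0, 0, 0], [0, 0, 0], 0]]'

```text
clock: 11.72
eef_pos: [0.5994, -0.1873, 0.1474]
tcp_rot: [[-0.928, -0.141, 0.344], [-0.132, 0.99, 0.049], [-0.347, -0.0, -0.938]]
force: [-0.8, -0.4, 0.0]
grip_width: 0.14
```

```bash
python3 st.py
```

```text
t 11.725 pos [ 0.5994 -0.1873  0.1474] F [-0.78 -0.37  0.04] w 0.14 q [-0.032  0.187 -0.438 -0.106 -0.598 -1.32 ]
d cm [-0.   -0.08  0.02] rot [-0.    0.03  0.01]
Ftool [ 0.76 -0.26 -0.33] Ttool [0.037 1.191 0.012]
```

>>> step_arm --motion '[[[0, 0, 0.1], [0, 0, 0], 0], [[0, 0, 0], [0, 0, 0], 0], [[0, 0, 0], [0, 0, 0], 0]]'

```text
clock: 12.1
eef_pos: [0.5997, -0.1873, 0.1465]
tcp_rot: [[-0.928, -0.141, 0.344], [-0.132, 0.99, 0.049], [-0.347, -0.0, -0.938]]
force: [-0.4, 0.0, 1.7]
grip_width: 0.136
```

```bash
python3 st.py
```

```text
t 12.1 pos [ 0.5997 -0.1873  0.1465] F [-0.4   0.04  1.66] w 0.136 q [-0.032  0.189 -0.439 -0.107 -0.596 -1.32 ]
d cm [ 0.   -0.08 -0.07] rot [-0.    0.03  0.01]
Ftool [-0.21  0.1  -1.7 ] Ttool [-0.054  1.31   0.027]
```

>>> step_arm --motion '[[[0, 0, 0.05], [0, 0, 0], 0], [[0, 0, 0], [0, 0, 0], 0], [[0, 0, 0], [0, 0, 0], 0]]'

```text
clock: 12.48
eef_pos: [0.5999, -0.1872, 0.146]
tcp_rot: [[-0.928, -0.141, 0.344], [-0.132, 0.99, 0.049], [-0.347, -0.0, -0.938]]
force: [-1.0, 0.5, 3.1]
grip_width: 0.14
```

```bash
python3 st.py
```

```text
t 12.475 pos [ 0.5999 -0.1872  0.146 ] F [-1.04  0.49  3.09] w 0.14 q [-0.032  0.189 -0.439 -0.107 -0.595 -1.319]
d cm [ 0.   -0.08 -0.13] rot [-0.    0.03  0.01]
Ftool [-0.17  0.63 -3.23] Ttool [-0.106  1.424  0.046]
```

>>> step_arm --motion '[[[0, 0, 0.05], [0, 0, 0], 0], [[0, 0, 0], [0, 0, 0], 0], [[0, 0, 0], [0, 0, 0], 0]]'

```text
clock: 12.85
eef_pos: [0.6, -0.1872, 0.1455]
tcp_rot: [[-0.928, -0.141, 0.344], [-0.132, 0.99, 0.049], [-0.347, -0.0, -0.938]]
force: [-1.9, 0.7, 4.3]
grip_width: 0.133
```

```bash
cat > avg.py <<'E'
from go import *
import cv2,time
A=[]
for i in range(10):
    im=capture("side" if i%2 else "top"); s=get_state(); A.append(np.r_[s["tcp_rot"].T@s["force"],s["tcp_rot"].T@s["wrist_torque"]])
    cv2.imwrite("pics/last_%s.png"%("side" if i%2 else "top"),im)
A=np.array(A);print(A.mean(0).round(3),(A.std(0)/3).round(3)); p,M=tgt(0);delta(p,M)
E
python3 avg.py
```

```text
[-1.030e-01  7.540e-01 -4.895e+00 -1.950e-01  1.268e+00 -3.000e-03] [0.142 0.159 0.248 0.012 0.021 0.01 ]
t 13.35 pos [ 0.6001 -0.1872  0.1455] F [-2.41  0.69  4.61] w 0.137 q [-0.032  0.19  -0.439 -0.107 -0.594 -1.319]
d cm [-0.   -0.08 -0.18] rot [-0.    0.03  0.  ]
```

```bash
python3 - <<'E'
from chk import *
import cv2
s=get_state();M=s["tcp_rot"];p=s["eef_pos"]; S=np.c_[-M[:,0],M[:,1],-M[:,2]]; o=p-.010*S[:,2]
for n,x0,y0 in(("top",295,160),("side",245,145)):
    im=cv2.imread(f"pics/last_{n}.png")[y0:y0+70,x0:x0+70]; im=cv2.resize(im,None,fx=8,fy=8,interpolation=cv2.INTER_CUBIC); im=cv2.convertScaleAbs(im,alpha=1.5)
    cv2.imwrite(f"pics/{n[0]}6.png",im)
    f=lambda P:((proj(n,P)[0]-[x0,y0]+.5)*8-.5)
    q=lambda a,b,z,o,S,col:cv2.polylines(im,[np.array([f(o+S@[i*a,j*b,z]) for i,j in((1,1),(1,-1),(-1,-1),(-1,1))]).round().astype(int)],True,col,1)
    q(.042,.017,.006,o,S,(255,255,0))
    _,Mt=tgt(0);St=np.c_[-Mt[:,0],Mt[:,1],-Mt[:,2]]
    q(.052,.028,0,W,St,(0,255,255)); cv2.imwrite(f"pics/{n[0]}6o.png",im)
im=np.hstack([cv2.imread(f"pics/{a}.png")[80:330,100:400] for a in("t6","t6o")]);im2=np.hstack([cv2.imread(f"pics/{a}.png")[50:300,100:440] for a in("s6","s6o")])
cv2.imwrite("pics/t6c.png",im);cv2.imwrite("pics/s6c.png",im2)
E
```

```text
(no output)
```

View pics/t6c.png

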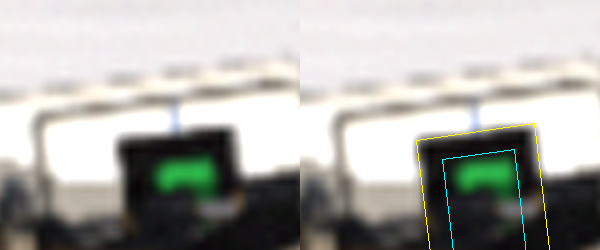

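View pics/s6c.png

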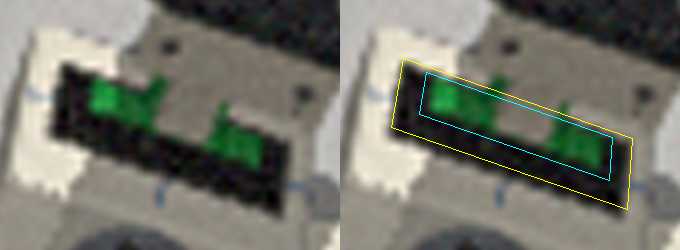

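The slide sits flush and near the middle of the seal, about 1–2.4 mm off across the slope. The pressing force is about 5.5 N and there is no pitch moment. I'll hold for the reading.

>>> step_arm --motion '[[[0, 0, 0], [0, 0, 0], 0], [[0, 0, 0], [0, 0, 0], 0], [[0, 0, 0], [0, 0, 0], 0], [[0, 0, 0], [0, 0, 0], 0], [[0, 0, 0], [0, 0, 0], 0], [[0, 0, 0], [0, 0, 0], 0], [[0, 0, 0], [0, 0, 0], 0], [[0, 0, 0], [0, 0, 0], 0]]'

```text
clock: 14.35
eef_pos: [0.6001, -0.1872, 0.1454]
tcp_rot: [[-0.928, -0.141, 0.344], [-0.132, 0.99, 0.049], [-0.347, -0.0, -0.938]]
force: [-0.3, 0.8, 4.2]
grip_width: 0.134
```

>>> step_arm --motion '[[[0, 0, 0], [0, 0, 0], 0], [[0, 0, 0], [0, 0, 0], 0], [[0, 0, 0], [0, 0, 0], 0], [[0, 0, 0], [0, 0, 0], 0], [[0, 0, 0], [0, 0, 0], 0], [[0, 0, 0], [0, 0, 0], 0], [[0, 0, 0], [0, 0, 0], 0], [[0, 0, 0], [0, 0, 0], 0]]'

```text
clock: 15.35
eef_pos: [0.6001, -0.1872, 0.1454]
tcp_rot: [[-0.928, -0.141, 0.344], [-0.132, 0.99, 0.049], [-0.347, -0.0, -0.938]]
force: [0.0, -0.1, 4.8]
grip_width: 0.134
```

```bash
python3 avg.py; python3 - <<'E'
import cv2
cv2.imwrite("pics/end.png",cv2.imread("pics/last_side.png"))
E
```

```text
[-1.129  0.679 -4.828 -0.127  0.898 -0.005] [0.184 0.181 0.173 0.01  0.012 0.007]
t 15.85 pos [ 0.6001 -0.1872  0.1455] F [-1.21  0.68  5.84] w 0.136 q [-0.032  0.19  -0.439 -0.107 -0.594 -1.319]
d cm [ 0.   -0.08 -0.18] rot [-0.    0.03  0.01]
```

View pics/end.png

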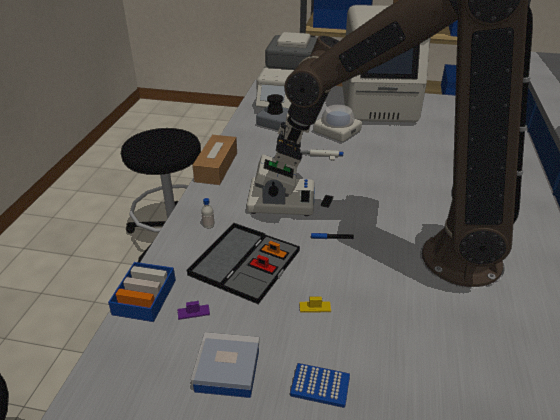

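The pitch torque drifted from 1.27 to 0.90 without any motion. I'll see whether it has settled before handing in.

>>> step_arm --motion '[[[0, 0, 0], [0, 0, 0], 0], [[0, 0, 0], [0, 0, 0], 0], [[0, 0, 0], [0, 0, 0], 0], [[0, 0, 0], [0, 0, 0], 0]]'

```text
clock: 16.35
eef_pos: [0.6001, -0.1872, 0.1454]
tcp_rot: [[-0.928, -0.141, 0.344], [-0.132, 0.99, 0.049], [-0.347, -0.0, -0.938]]
force: [-1.6, 0.6, 6.2]
grip_width: 0.135
```

```bash
python3 avg.py; cp pics/last_side.png pics/e2s.png; python3 - <<'E'
import cv2,numpy as np
from chk import *
im=cv2.imread("pics/last_side.png")[150:200,250:310]
im=cv2.convertScaleAbs(cv2.resize(im,None,fx=12,fy=12,interpolation=cv2.INTER_CUBIC),alpha=1.7)
cv2.imwrite("pics/e2.png",im)
E
```

```text
[-1.069e+00  3.210e-01 -5.089e+00 -1.360e-01  8.900e-01  5.000e-03] [0.138 0.169 0.135 0.009 0.007 0.011]
t 16.85 pos [ 0.6001 -0.1872  0.1454] F [-1.43  0.29  5.28] w 0.132 q [-0.032  0.19  -0.439 -0.107 -0.594 -1.319]
d cm [-0.   -0.08 -0.18] rot [-0.    0.03  0.  ]
```

View pics/e2.png

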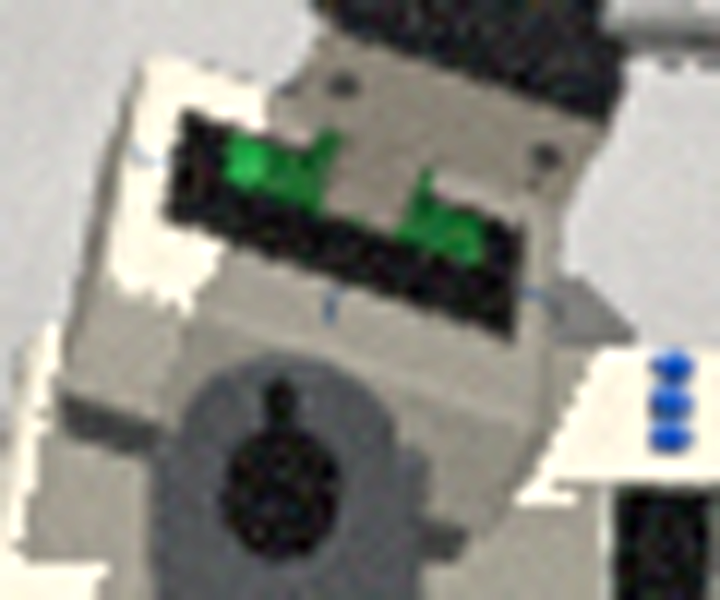

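>>> step_arm --motion '[[[0, 0, 0], [0, -0.6, 0], 0], [[0, 0, 0], [0, 0, 0], 0], [[0, 0, 0], [0, 0, 0], 0], [[0, 0, 0], [0, 0, 0], 0]]'

```text
clock: 17.35
eef_pos: [0.6, -0.1872, 0.1454]
tcp_rot: [[-0.925, -0.141, 0.353], [-0.132, 0.99, 0.05], [-0.357, -0.0, -0.934]]
force: [-0.3, -0.2, 4.9]
grip_width: 0.136
```

```bash
python3 avg.py
```

```text
[-0.629  0.199 -5.551 -0.123  1.082  0.02 ] [0.154 0.12  0.139 0.01  0.011 0.006]
t 17.85 pos [ 0.6    -0.1872  0.1455] F [-1.63  0.56  5.15] w 0.136 q [-0.033  0.187 -0.445 -0.113 -0.582 -1.313]
d cm [-0.01 -0.08 -0.18] rot [-0.    0.62  0.01]
```

>>> step_arm --motion '[[[0, 0, -0.2], [0, 0, 0], 0], [[0, 0, -0.2], [0, 0, 0], 0], [[0, 0.15, 0], [0, 0, 0], 0], [[0, 0, 0], [0, 0, 0], 0], [[0, 0, 0], [0, 0, 0], 0]]'

```text
clock: 18.48
eef_pos: [0.5982, -0.1858, 0.1488]
tcp_rot: [[-0.925, -0.141, 0.353], [-0.132, 0.99, 0.05], [-0.356, 0.0, -0.934]]
force: [0.5, 0.2, -0.8]
grip_width: 0.136
```

```bash
python3 avg.py;python3 avg.py; cp pics/last_side.png pics/f.png; python3 - <<'E'
import cv2
for n,y,x in(("side",150,250),("top",160,295)):
    im=cv2.imread(f"pics/last_{n}.png")[y:y+50,x:x+60]
    cv2.imwrite(f"pics/f_{n}.png",cv2.convertScaleAbs(cv2.resize(im,None,fx=12,fy=12,interpolation=cv2.INTER_CUBIC),alpha=1.7))
E
```

```text
[ 0.041 -0.349  0.755  0.004  1.279  0.01 ] [0.185 0.142 0.18  0.008 0.008 0.009]
t 18.975 pos [ 0.5984 -0.1859  0.1491] F [ 0.74  0.22 -1.37] w 0.135 q [-0.031  0.179 -0.446 -0.11  -0.589 -1.318]
d cm [-0.01 -0.23  0.21] rot [0.   0.62 0.  ]
[ 7.240e-01 -2.050e-01  7.900e-01  5.000e-03  1.285e+00  1.000e-03] [0.186 0.16  0.216 0.01  0.011 0.01 ]
t 19.475 pos [ 0.5984 -0.1859  0.1491] F [-0.63 -0.73 -1.7 ] w 0.135 q [-0.031  0.179 -0.446 -0.11  -0.589 -1.318]
d cm [-0.01 -0.23  0.21] rot [0.   0.62 0.  ]
```

View pics/f_side.png

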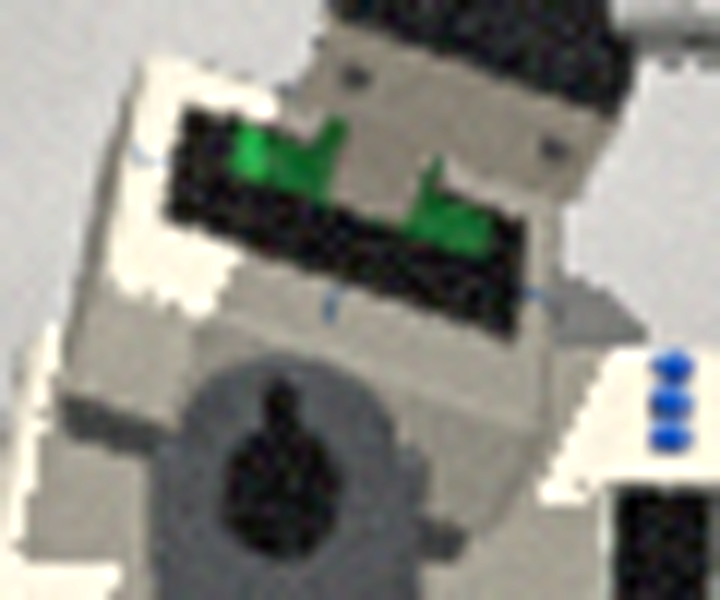

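View pics/f_top.png

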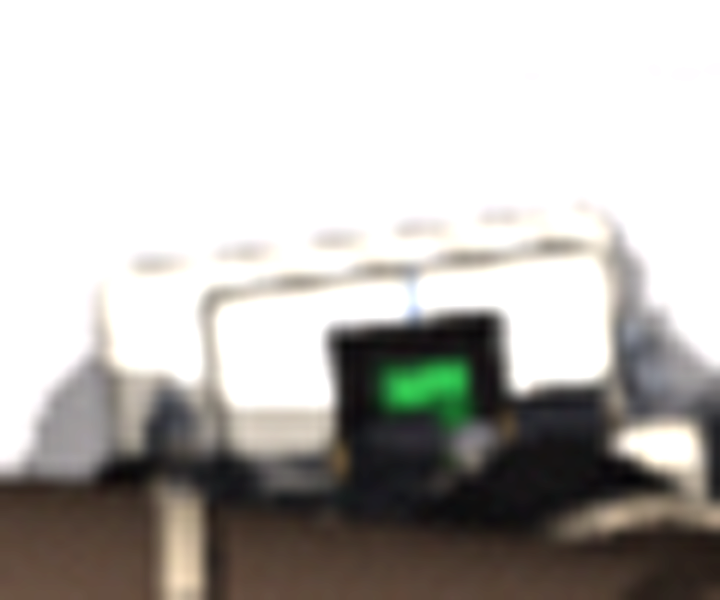

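>>> step_arm --motion '[[[0, 0, 0.15], [0, 0, 0], 0], [[0, 0, 0.14], [0, 0, 0], 0], [[0, 0, 0], [0, 0, 0], 0], [[0, 0, 0], [0, 0, 0], 0]]'

```text
clock: 19.98
eef_pos: [0.5994, -0.1858, 0.1466]
tcp_rot: [[-0.925, -0.141, 0.353], [-0.132, 0.99, 0.05], [-0.357, -0.0, -0.934]]
force: [-1.9, -0.3, 2.3]
grip_width: 0.134
```

```bash
python3 avg.py;python3 avg.py
```

```text
[ 0.221  0.425 -2.941 -0.083  1.369  0.017] [0.101 0.136 0.193 0.007 0.01  0.01 ]
t 20.475 pos [ 0.5995 -0.1858  0.1465] F [-1.31 -0.17  2.32] w 0.136 q [-0.03   0.184 -0.447 -0.111 -0.583 -1.317]
d cm [ 0.   -0.23 -0.07] rot [-0.    0.63  0.01]
[-0.203  0.435 -3.107 -0.066  1.254 -0.006] [0.095 0.122 0.134 0.006 0.014 0.011]
t 20.975 pos [ 0.5995 -0.1858  0.1465] F [-0.63  0.82  3.02] w 0.133 q [-0.03   0.184 -0.447 -0.111 -0.583 -1.317]
d cm [ 0.   -0.23 -0.07] rot [-0.    0.63  0.01]
```

>>> step_arm --motion '[[[0, 0, 0.08], [0, 0, 0], 0], [[0, 0, 0], [0, 0, 0], 0], [[0, 0, 0], [0, 0, 0], 0], [[0, 0, 0], [0, 0, 0], 0], [[0, 0, 0], [0, 0, 0], 0], [[0, 0, 0], [0, 0, 0], 0], [[0, 0, 0], [0, 0, 0], 0], [[0, 0, 0], [0, 0, 0], 0]]'

```text
clock: 21.98
eef_pos: [0.5998, -0.1858, 0.1458]
tcp_rot: [[-0.925, -0.141, 0.353], [-0.132, 0.99, 0.05], [-0.357, -0.0, -0.934]]
force: [-0.8, -0.5, 4.9]
grip_width: 0.136
```

```bash
python3 avg.py;python3 avg.py
```

```text
[-1.016e+00  2.010e-01 -4.902e+00 -5.700e-02  1.081e+00 -1.000e-03] [0.151 0.134 0.208 0.013 0.008 0.009]
t 22.475 pos [ 0.5998 -0.1858  0.1457] F [-1.07  0.68  5.13] w 0.135 q [-0.03   0.185 -0.447 -0.111 -0.581 -1.317]
d cm [-0.   -0.23 -0.15] rot [-0.    0.63  0.  ]
[-1.161  0.305 -4.84  -0.061  1.078  0.011] [0.121 0.107 0.16  0.008 0.004 0.01 ]
t 22.975 pos [ 0.5998 -0.1857  0.1457] F [-1.19 -0.15  4.5 ] w 0.135 q [-0.03   0.185 -0.447 -0.111 -0.581 -1.317]
d cm [-0.   -0.23 -0.15] rot [-0.    0.63  0.01]
```

```bash
python3 - <<'E'
from plant import *
print(sign_off()); s=get_state(); print(s["clock"],s["force"].round(1),s["grip_width"])
E
```

```text
the job is handed in; nothing more can be done
None
the job is handed in; nothing more can be done
```

I took the green slide out of its case by the handle, tilted it to the reading face and pressed it on the seal. I held it there for the reading and handed the job in with it still gripped and pressed. `sign_off()` gave no verdict, so this rests on my own checks.

**Last checks:**
- **Grip and time:** the gripper was closed at about 12 mm on the handle with the grip set to 20 N. The clock was at about 23 s of the 45 s allowed.
- **Pressing:** the push was about 5.6 N, with the seal pressed in by about 1.5 mm. The tool held still for about 2 s at that push.
- **Centring:** I first pressed the slide about 2 mm off across the slope. I lifted it 4 mm, shifted it 1.5 mm and pressed again, and the top picture then showed it within about 1 mm of centre.
- **Tilt:** the tool ended at 0.364 rad against 0.354 rad measured from the pictures, a difference well inside the 0.03 rad allowed.
- **Rest of the bench:** the head and the other items looked unmoved in the last full side picture, taken before the re-press.

**What disagreed:** during the first hold the pitch torque drifted by about 0.4 N m with no motion. That is why I added 0.6° of tilt and pressed again. A smaller offset of about −0.2 N m stayed, together with a slope-wise force of about 1 N. I read that as friction along the slope, with the slide flush, but I did not confirm it separately.

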